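Pack a specimen block flush in the clamping tray

TASK

Stand the two specimen blocks in the tray, one in each bay, in either order, upright on the bay floor with a broad face towards the stop plate, and let go of them. Then take the metal spacer by its stem, slide it upright down to the floor in front of the block in the one bay where the gap is wide enough for it, and push that block back flush against its stop plate. Finish while still holding the spacer and pressing the block firmly flush with it; leave the other things on the bench alone.

Things in the scene. Friction and masses are not known exactly. Their poses are not given: they have to be found in the camera images.
- tray: Fixed grey tray, base 102 x 170 x 10 mm. Origin: on its underside, mid-width, 54 mm behind the front edge; x from front to rear wall (away from the robot), y across. Two open bays, centred at y = +45 and -45, 50 wide, floor z = 10; inner faces: front wall x = -32 (8 thick), rear wall x = +30. Front and side walls and the 40 mm land between the bays rise to z = 24, rear wall and stops to 28.
- thin_stop: Fixed aluminium stop plate, 6 mm thick, 49 wide, 18 high, at the rear of one bay (which one varies). Origin: rear wall's inner face, bay floor, mid-width; axes as the tray's. Its face is at x = -6, the front wall's inner face at x = -62: the bay is 56 mm long, a 20 mm block leaves a 36 mm gap, room for the spacer.
- thick_stop: Fixed aluminium stop plate, 28 mm thick, 49 wide, 18 high, at the rear of the other bay. Origin likewise (rear wall's inner face, bay floor, mid-width), axes as the tray's. Its face is at x = -28, the front wall's inner face at x = -62: the bay is 34 mm long, a 20 mm block leaves 14 mm, too little for the spacer.
- low_block: Wax specimen block on a yellow cassette, 20 thick (x), 40 wide (y), 36 mm high; standing on the bench at the start. Origin: centre of its underside, z up; x through the thickness (broad faces at x = +-10, either may face the back), y along the width. About 45 g.
- tall_block: Wax specimen block on a yellow cassette, 20 thick (x), 34 wide (y), 42 mm high; standing on the bench at the start. Origin: centre of its underside, z up; x through the thickness (broad faces at x = +-10, either may face the back), y along the width. About 45 g.
- spacer: Loose aluminium spacer standing on the bench: foot 20 thick (x), 40 wide (y), 30 mm high, above it a stem 20 (x) x 24 (y) from z = 30 up to z = 78. Origin: centre of its underside, z up. About 120 g. Fingers that hold it above z = 46 pass over the blocks. It has 16 mm to spare in its bay, so the arm must do the pressing.
- jar: Bystander: closed glass jar, 56 mm across, 75 high, to the robot's left. Origin: centre of its underside.
- brush: Bystander: brush lying on the bench to the robot's left. Origin: on its underside, midway.
- slide_box: Bystander: cardboard slide box 35 x 85 x 30 mm, near the far side. Origin: centre of its underside.
Not all that is in view belongs to the job. What is shaped like the tall_block but red or turquoise is not meant. Leave any blue look-alike of the spacer alone.

How it is judged (in metres and radians):
On the way:
1. both blocks stand released on the bay floors, one in each bay (((x of low_block in the frame of thin_stop between -0.054 and -0.012 m and y of low_block in the frame of thin_stop between -0.014 and 0.014 m and z of low_block in the frame of thin_stop between -0.004 and 0.004 m and angle between each of low_block, tall_block's own z axis and vertical below 0.1 rad and angle between the x axis of low_block and the x axis of thin_stop, either way round below 0.4 rad and x of tall_block in the frame of thick_stop between -0.054 and -0.034 m and y of tall_block in the frame of thick_stop between -0.014 and 0.014 m and z of tall_block in the frame of thick_stop between -0.004 and 0.004 m and angle between the x axis of tall_block and the x axis of thick_stop, either way round below 0.4 rad) or (x of tall_block in the frame of thin_stop between -0.054 and -0.012 m and y of tall_block in the frame of thin_stop between -0.014 and 0.014 m and z of tall_block in the frame of thin_stop between -0.004 and 0.004 m and angle between each of tall_block, low_block's own z axis and vertical below 0.1 rad and angle between the x axis of tall_block and the x axis of thin_stop, either way round below 0.4 rad and x of low_block in the frame of thick_stop between -0.054 and -0.034 m and y of low_block in the frame of thick_stop between -0.014 and 0.014 m and z of low_block in the frame of thick_stop between -0.004 and 0.004 m and angle between the x axis of low_block and the x axis of thick_stop, either way round below 0.4 rad)) and contact force between the fingers and low_block below 0.1 N and contact force between the fingers and tall_block below 0.1 N), for 0.2 s.
At the end, for the whole second after the job is handed in: One block upright on the floor of the thick-stop bay; the other in the thin-stop bay, flush to its stop (2.5 mm, 0.06 rad); spacer upright (0.12 rad) in front of it, under 8 mm off the floor, held by the fingers and pressing it with over 2 N; fingers off both blocks, all at rest (((x of low_block in the frame of thin_stop between -0.0185 and -0.012 m and y of low_block in the frame of thin_stop between -0.014 and 0.014 m and z of low_block in the frame of thin_stop between -0.004 and 0.004 m and angle between each of low_block, tall_block's own z axis and vertical below 0.1 rad and angle between the x axis of low_block and the x axis of thin_stop, either way round below 0.06 rad and x of tall_block in the frame of thick_stop between -0.054 and -0.034 m and y of tall_block in the frame of thick_stop between -0.014 and 0.014 m and z of tall_block in the frame of thick_stop between -0.004 and 0.004 m and angle between the x axis of tall_block and the x axis of thick_stop, either way round below 0.4 rad and contact force between spacer and low_block above 2 N) or (x of tall_block in the frame of thin_stop between -0.0185 and -0.012 m and y of tall_block in the frame of thin_stop between -0.014 and 0.014 m and z of tall_block in the frame of thin_stop between -0.004 and 0.004 m and angle between each of tall_block, low_block's own z axis and vertical below 0.1 rad and angle between the x axis of tall_block and the x axis of thin_stop, either way round below 0.06 rad and x of low_block in the frame of thick_stop between -0.054 and -0.034 m and y of low_block in the frame of thick_stop between -0.014 and 0.014 m and z of low_block in the frame of thick_stop between -0.004 and 0.004 m and angle between the x axis of low_block and the x axis of thick_stop, either way round below 0.4 rad and contact force between spacer and tall_block above 2 N)) and x of spacer in the frame of thin_stop between -0.042 and -0.03 m and y of spacer in the frame of thin_stop between -0.012 and 0.012 m and z of spacer in the frame of thin_stop between -0.004 and 0.008 m and angle between spacer's own z axis and vertical below 0.12 rad and contact force between the fingers and spacer above 2 N and contact force between the fingers and low_block below 0.1 N and contact force between the fingers and tall_block below 0.1 N and linear speed of each of low_block, tall_block, spacer below 0.02 m/s); the arm keeps its last pose, push and grip.
It fails at once if the jar is shifted by more than 30 mm (distance of jar from where it was at the start of the episode above 0.03 m).
It fails at once if the brush is shifted by more than 30 mm (distance of brush from where it was at the start of the episode above 0.03 m).
It fails at once if the slide box is shifted by more than 30 mm (distance of slide_box from where it was at the start of the episode above 0.03 m).
It also fails if it takes over 70 s, if anything falls off the work surface, if the arm or the gripper's body presses on something with over 40 N, if the wrist force passes 120 N, or if a joint passes its speed limit or range.

ROBOT

A 6-joint arm with a two-finger parallel gripper is mounted at the origin on the work surface. World frame = base frame: x ahead of the robot, y to its left, z up, the work surface at z = 0. Lengths are in m, angles in degrees, forces in N, time in s.
With the tool pointing down it reaches from about 0.425 to 1.125 m from the base axis. Payload 14.9 kg.
Tool frame: the origin (TCP) lies at the very end of the fingers, on their centre line; the grasp point (between the pads) lies 19 mm behind it; z points along the fingers, y is the line along which they close (so a half turn about z gives the same grasp; the last joint's range is limited). The gripper opens to 91 mm and grips with 3 to 60 N. Pads are 32 mm wide; open, the fingers measure 118 mm over their backs; the gripper's body (76 mm by 178 mm) begins 60 mm behind the grasp point.
Start: joints at [-69.574, 21.709, 99.362, -0, 58.929, -1.908], TCP at [0.266, -0.648, 0.214] pointing down, gripper open.
Joint ranges: [-158.91, 158.91], [-42.39, 125.64], [0.06, 152.35], [-60.88, 240.88], [17.5, 164.5], [-176.32, 176.32]. Speed limits (degrees/s): [108.29, 108.29, 136.94, 180, 180, 180].

INTERFACE

Orientations are given as [roll, pitch, yaw] about the fixed x, y, z axes, in that order (R = Rz(yaw) Ry(pitch) Rx(roll)).
In Python, from cell import env gives the robot as it stands. The module is installed in compiled form; this text tells all that it offers.
- The arm moves only by the tool send_rows, never from a script. Its argument "steps" is one flat list of numbers, 7 for each row, row after row: the closure, from 0 (fully open) to 1 (shut), then the shift along the tool's x, y, z normalised to -1 to 1, where 1 is 0.15 m, then the turn, a rotation vector about the tool's x, y, z normalised to -1 to 1, where 1 is pi/2 rad. In form: [gripper, dx, dy, dz, rx, ry, rz, gripper, dx, dy, dz, rx, ry, rz, ...]. A call has 1 to 12 rows; each row is the pose to reach, as a shift and turn from the pose commanded when the call began, along the tool's axes at that moment; what a row does not reach only later rows make up. A row lasts 1/12 s, in which the tool goes at most 41.7 mm and 7.16 degrees, less where a joint would pass 70% of its speed; a pose out of reach is approached as far as the arm can. A call with a number of a shift or a turn outside -1 to 1 is refused whole. A call with a gripper value outside its range is refused whole. The fingers move at their own pace and stop on an object; the grip force is fixed at half the most. Time passes only in rows, so rows that repeat a pose let the fingers close. It gives the time, the measured TCP pose, the force, the opening and the grip force at its end, in the units of the state.
- env.sense(): the state, without advancing time (a new reading comes with each control period).
- env.get_image(name): name is "side" or "top" or "wrist"; returns a dict with "color" (384x512x3 uint8, red, green, blue), "fx", "fy", "cx", "cy" (pixels), "k1" (the pictures are not rectified: a ray, as slopes to the right and down, at radius r is drawn at 1 + k1 r^2 times it, then the intrinsics apply), "R" (3x3) and "t" (3): a world point X has camera coordinates R X + t. Camera axes: x right, y down, z forward; pixel columns grow to the right and rows downward; lengths in m; the calibration is good to about 2 mm. A picture is of the moment at which its call begins. There is no depth.
- env.hand_in(): hands the job in; it is judged then, once.
Trained networks look in a picture, given as the dict that the camera call returned (one of the last four; its "shot" number tells which), for a name from the list of things; names that differ only in an ending like _2 or _b are one class to them, and where a whole thing is asked for, a point or a joint stands for the part that bears it (a point fixed in the world has none). Each returns a list of dicts, best first, with "score" (0 to 1); they miss things now and then, are a little off and sometimes report something else, mostly with a low value. They report only what shows in the picture. A call takes as long as a camera call. They do not tell look-alikes from the thing itself.
- env.regions_of(picture, query): "region" (384x512 bool, what is visible of it) and "position" ([column, row] in pixels, amid what is visible of it).
The state is a dict: "time": time; "joint_pos": joint angles; "joint_velocities": joint speeds; "effort": joint torques, N m; "ee_pos": TCP position; "orientation": TCP orientation; "force": force on the tool from outside, world axes, zero at the start; "moment": the same for the moment, N m; "gripper_width": finger opening in m; "grasp_force": force on a finger pad.
Only numpy, scipy, OpenCV 4.12 (cv2) and the standard library are available. Lean on these libraries where they do the work, as an engineer would, in place of code of your own. Each camera call takes 0.05 s, during which the arm holds its last target. There are 200 camera calls.

## Working session

There is one attempt and no reset: what is moved stays moved. The work goes in short steps, Python scripts to look and compute and a tool call to move; the robot and the scene stay as the last step left them, time stands still between calls to the robot, and variables do not carry over. Pictures are saved under pics/ and viewed, at most 10 in all, crops included, and the job is handed in when it is done.

Besides the shell and the picture viewer there is one more tool, called after "Call:" by a JSON object that holds its "api" and its "payload", one argument or row to a line. send_rows: Moves the arm, as the interface text tells. Scaled input: -1 to 1 covers 0.15 m each way for a shift and pi/2 rad each way for a turn. Its arguments: {"type":"object","properties":{"steps":{"type":"array"}},"required":["steps"]}

```bash
mkdir -p pics; cat > h.py <<'E'
from cell import env
import numpy as np, cv2
from scipy.spatial.transform import Rotation as Ro
def ray(p,uv):
    d=(np.array(uv,float).reshape(-1,2)-[p["cx"],p["cy"]])/[p["fx"],p["fy"]]
    r=np.linalg.norm(d,axis=1,keepdims=True); u=r.copy()
    for _ in range(20): u=r/(1+p["k1"]*u**2)
    d=d*np.where(r>0,u/np.maximum(r,1e-12),1)
    R=np.array(p["R"]);t=np.array(p["t"])
    return -R.T@t,(np.c_[d,np.ones(len(d))])@R
def onz(p,uv,z):
    c,d=ray(p,uv); return c+d*((z-c[2])/d[:,2])[:,None]
def proj(p,X):
    x=np.atleast_2d(X)@np.array(p["R"]).T+np.array(p["t"]); s=x[:,:2]/x[:,2:]
    s=s*(1+p["k1"]*(s**2).sum(1,keepdims=True)); return s*[p["fx"],p["fy"]]+[p["cx"],p["cy"]]
def tri(obs):
    A=0;b=0
    for p,uv in obs:
        c,d=ray(p,uv);d=d[0]/np.linalg.norm(d[0]);M=np.eye(3)-np.outer(d,d);A=A+M;b=b+M@c
    return np.linalg.solve(A,b)
def save(p,n): cv2.imwrite("pics/"+n+".png",p["color"][:,:,::-1])
E
python3 - <<'E'
from h import *
s=env.sense();print({k:np.round(v,3) for k,v in s.items()})
ps={}
for n in ["top","side"]:
    p=env.get_image(n);ps[n]=p
    print(n,"cam at",np.round(ray(p,[256,192])[0],3))
    for q in ["tray","thin_stop","thick_stop","low_block","tall_block","spacer","jar","brush","slide_box"]:
        for r in env.regions_of(p,q):
            pos=r["position"];print(n,q,round(r["score"],2),np.round(pos),int(r["region"].sum()),np.round(onz(p,pos,0.03)[0,:2],3))
im=np.vstack([ps["top"]["color"],ps["side"]["color"]])
cv2.imwrite("pics/a.png",cv2.resize(im,(800,1200))[:600,:,::-1]);cv2.imwrite("pics/b.png",cv2.resize(im,(800,1200))[600:,:,::-1])
import pickle;pickle.dump(ps,open("p0.pkl","wb"))
E
```

```text
{'time': np.float64(0.0), 'joint_pos': array([-6.9575e+01,  2.1739e+01,  9.9394e+01, -1.0000e-03,  5.8930e+01,
       -1.9080e+00]), 'joint_velocities': array([ 0.071, -0.044, -0.013, -0.024,  0.029, -0.017]), 'effort': array([ 1.0000e-03, -7.6372e+01, -4.3437e+01,  6.5000e-02,  4.2000e-02,
       -0.0000e+00]), 'ee_pos': array([ 0.266, -0.647,  0.213]), 'orientation': array([-1.79937e+02, -1.00000e-03,  2.23340e+01]), 'force': array([0.224, 0.082, 1.218]), 'moment': array([-0.007,  0.037, -0.008]), 'grasp_force': np.float64(0.0), 'gripper_width': np.float64(0.091)}
top cam at [0.477 0.045 1.071]
top tray 0.67 [225. 172.] 2124 [0.553 0.109]
top thick_stop 0.59 [207. 155.] 143 [0.6   0.157]
top low_block 0.58 [325. 148.] 132 [ 0.615 -0.166]
top tall_block 0.7 [380. 232.] 87 [ 0.382 -0.318]
top tall_block 0.47 [370. 186.] 134 [ 0.509 -0.294]
top spacer 0.42 [313. 219.] 112 [ 0.421 -0.132]
top spacer 0.41 [310. 194.] 129 [ 0.491 -0.123]
top jar 0.87 [143. 219.] 418 [0.426 0.334]
top brush 0.68 [183. 252.] 785 [0.334 0.225]
top slide_box 0.93 [291. 117.] 394 [ 0.704 -0.074]
side cam at [0.185 0.648 0.56 ]
side tray 0.56 [217. 218.] 2401 [0.548 0.144]
side thin_stop 0.66 [224. 197.] 166 [0.574 0.077]
side thick_stop 0.86 [196. 219.] 297 [0.586 0.168]
side tall_block 0.69 [309. 136.] 125 [ 0.515 -0.275]
side tall_block 0.48 [360. 143.] 190 [ 0.377 -0.308]
side tall_block 0.43 [332. 146.] 138 [ 0.44  -0.257]
side spacer 0.87 [296. 168.] 340 [ 0.481 -0.108]
side spacer 0.82 [322. 170.] 388 [ 0.422 -0.133]
side spacer 0.38 [218. 217.] 2520 [0.548 0.14 ]
side jar 0.71 [214. 306.] 1625 [0.434 0.33 ]
side brush 0.64 [293. 296.] 1884 [0.328 0.251]
side brush 0.22 [208. 159.] 496 [ 0.696 -0.04 ]
```

View pics/a.png

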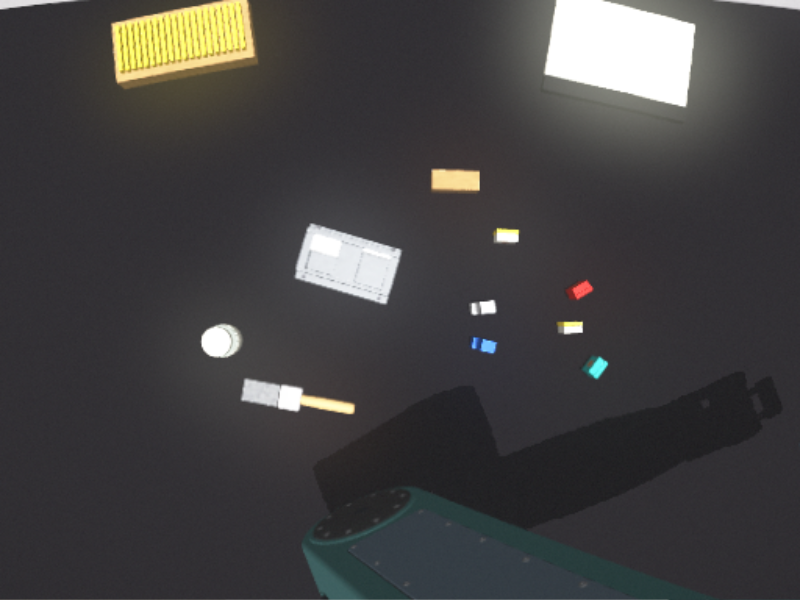

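View pics/b.png

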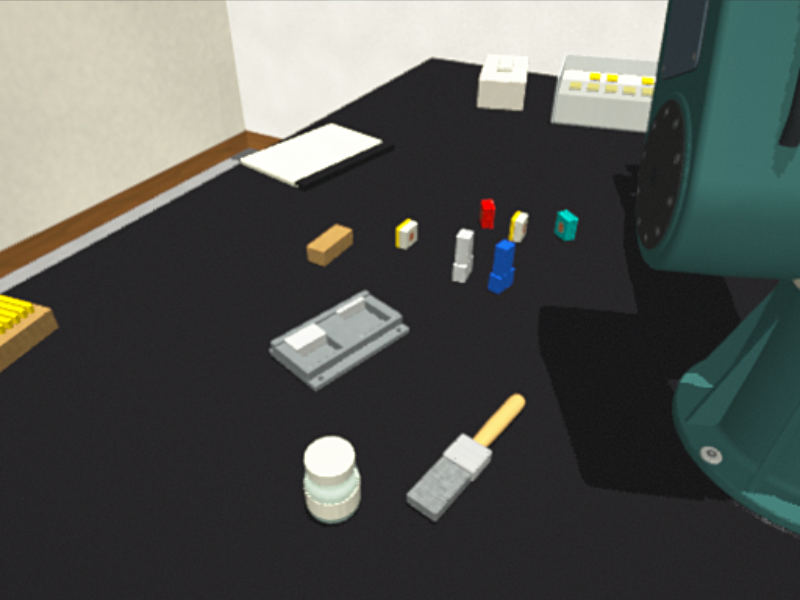

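Candidates (pixels in the 512x384 pictures):

| Thing | Top | Side | Choice |
|---|---|---|---|
| tall_block look-alike, red | (370,186) | (312,136) | no |
| tall_block look-alike, turquoise | (380,232) | (362,144) | no |
| tall_block, white and yellow | (365,209) | (332,146) | yes |
| low_block, white and yellow | (325,148) | (260,150) | yes |
| spacer look-alike, blue | (313,219) | (322,170) | no |
| spacer, bare metal | (310,195) | (296,168) | yes |

The thick stop is in the left bay at top (207,155) and the thin stop is in the right bay. I'll move the wrist camera over the objects now, which is not yet a reach.

Call:
{"api": "send_rows", "payload": {
  "steps": [0, 0.25, -0.25, -0.1, 0, 0, 0, 0, 0.5, -0.5, -0.2, 0, 0, 0, 0, 0.75, -0.75, -0.3, 0, 0, 0, 0, 1, -1, -0.4, 0, 0, 0, 0, 1, -1, -0.6, 0, 0, 0, 0, 1, -1, -0.6, 0, 0, 0]
}}

```text
time: 1.5
ee_pos: [0.3485, -0.4493, 0.3055]
orientation: [180.0, -0.0, 22.4]
force: [-0.3, -0.7, 0.6]
gripper_width: 0.0911
grasp_force: 0.0
```

Call:
{"api": "send_rows", "payload": {
  "steps": [0, 0.25, -0.25, 0, 0, 0, -0.07, 0, 0.5, -0.5, 0, 0, 0, -0.14, 0, 0.75, -0.75, 0, 0, 0, -0.21, 0, 1, -1, 0, 0, 0, -0.28, 0, 1, -1, 0, 0, 0, -0.35, 0, 1, -1, 0, 0, 0, -0.42, 0, 1, -1, 0, 0, 0, -0.49, 0, 1, -1, 0, 0, 0, -0.56, 0, 1, -1, 0, 0, 0, -0.6, 0, 1, -1, 0, 0, 0, -0.6, 0, 1, -1, 0, 0, 0, -0.6]
}}

```text
time: 2.42
ee_pos: [0.4295, -0.256, 0.304]
orientation: [180.0, 0.0, 76.2]
force: [1.4, -0.1, -0.8]
gripper_width: 0.091
grasp_force: 0.0
```

```bash
python3 - <<'E'
from h import *
s=env.sense();print(np.round(s["joint_pos"],1),np.round(s["ee_pos"],4),np.round(s["orientation"],2),s["time"])
p=env.get_image("wrist");save(p,"c")
T=Ro.from_euler("xyz",s["orientation"],degrees=True).as_matrix()
c=ray(p,[256,192])[0]
print("cam in tool",np.round(T.T@(c-s["ee_pos"]),4),"cam axes in tool (rows)\n",np.round(np.array(p["R"])@T,3),p["fx"],p["fy"],p["k1"])
for q in ["low_block","tall_block","spacer","tray"]:
    for r in env.regions_of(p,q): print(q,round(r["score"],2),np.round(r["position"]),int(r["region"].sum()),np.round(onz(p,r["position"],0.03)[0,:2],3))
E
```

```text
[-33.5  -3.  118.3   0.   64.7 -19.7] [ 0.4295 -0.256   0.304 ] [179.99   0.    76.2 ] 2.4167
cam in tool [ 0.0775 -0.0015 -0.1722] cam axes in tool (rows)
 [[-0.001  1.    -0.   ]
 [-0.962 -0.001 -0.274]
 [-0.274  0.     0.962]] 333.05723229798105 333.05723229798105 -0.06126668063525648
low_block 0.88 [369.  52.] 759 [ 0.606 -0.165]
tall_block 0.9 [268. 167.] 433 [ 0.447 -0.28 ]
tall_block 0.79 [322. 165.] 474 [ 0.52  -0.295]
tall_block 0.72 [222. 208.] 503 [ 0.37  -0.322]
spacer 0.96 [219.  54.] 736 [ 0.42  -0.123]
spacer 0.93 [268.  36.] 791 [ 0.485 -0.116]
tray 0.41 [268. 165.] 463 [ 0.448 -0.278]
```

View pics/c.png

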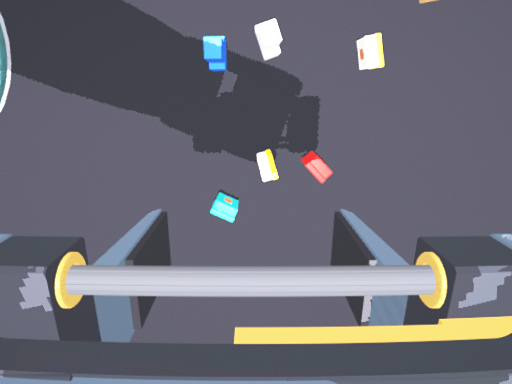

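The wrist picture shows low_block at (369,52), the white and yellow tall_block at (268,167) and the metal spacer at (268,38). The look-alikes are red at (318,167), turquoise at (225,207) and blue at (214,52). I'll take a second, closer view and fit the poses.

```bash
cat >> h.py <<'E'
from scipy.optimize import minimize
def box(lx,ly,z0,z1): return np.array([[a*lx/2,b*ly/2,c] for a in(-1,1) for b in(-1,1) for c in(z0,z1)])
PARTS={"low_block":[box(.02,.04,0,.036)],"tall_block":[box(.02,.034,0,.042)],"spacer":[box(.02,.04,0,.03),box(.02,.024,.03,.078)]}
def pose(q,P): c,s=np.cos(q[2]),np.sin(q[2]); return P@np.array([[c,s,0],[-s,c,0],[0,0,1]])+[q[0],q[1],q[3]]
S=4
def mask(p,q,parts,o,n):
    m=np.zeros((n*S,n*S),np.uint8)
    for P in parts:
        uv=(proj(p,pose(q,P))-o+.5)*S-.5
        cv2.fillConvexPoly(m,cv2.convexHull(np.round(uv*16).astype(np.int32)),255,shift=4)
    return cv2.resize(m,(n,n),interpolation=cv2.INTER_AREA)/255.
def fit(obs,parts,q0,zfree=True):
    # obs: list of (picture, region). returns pose x,y,yaw,z and mean IoU
    crops=[]
    for p,r in obs:
        ys,xs=np.nonzero(r);n=int(max(np.ptp(xs),np.ptp(ys)))+24
        o=np.array([int(xs.mean())-n//2,int(ys.mean())-n//2]);full=np.pad(r.astype(float),200)
        crops.append((p,o,n,full[o[1]+200:o[1]+200+n,o[0]+200:o[0]+200+n]))
    sc=np.array([.005,.005,.2,.004])
    def f(v):
        q=np.array(v)*sc; 
        if not zfree:q[3]=q0[3]
        e=0
        for p,o,n,g in crops:
            m=mask(p,q,parts,o,n);e+=1-np.minimum(m,g).sum()/np.maximum(m,g).sum()
        return e/len(crops)
    best=None
    for y in np.arange(0,np.pi,np.pi/8):
        r=minimize(f,np.array([q0[0],q0[1],y,q0[3]])/sc,method="Nelder-Mead",options=dict(maxiter=120,initial_simplex=None))
        if best is None or r.fun<best.fun: best=r
    best=minimize(f,best.x,method="Nelder-Mead",options=dict(maxiter=300))
    return best.x*sc,1-best.fun
E
python3 - <<'E'
from h import *
import pickle
p=env.get_image("wrist");ps=pickle.load(open("p0.pkl","rb"));o={}
for q in ["low_block","tall_block","spacer"]: o[q]=[(r["position"],r["region"]) for r in env.regions_of(p,q)]
pickle.dump((p,o),open("w1.pkl","wb"))
E
```

Call:
{"api": "send_rows", "payload": {
  "steps": [0, 0.15, 0.15, 0.1, 0, 0, 0, 0, 0.35, 0.33, 0.27, 0, 0, 0, 0, 0.35, 0.33, 0.27, 0, 0, 0, 0, 0.35, 0.33, 0.27, 0, 0, 0, 0, 0.35, 0.33, 0.27, 0, 0, 0]
}}

```text
time: 3.28
ee_pos: [0.4898, -0.2166, 0.2634]
orientation: [-180.0, -0.0, 76.4]
force: [0.3, 0.7, -0.1]
gripper_width: 0.0913
grasp_force: 0.0
```

```bash
python3 - <<'E'
from h import *
import pickle
p=env.get_image("wrist");o={}
for q in ["low_block","tall_block","spacer"]: o[q]=[(r["position"],r["region"]) for r in env.regions_of(p,q)]
pickle.dump((p,o),open("w2.pkl","wb"))
g={"low_block":[.606,-.165],"tall_block":[.447,-.27],"spacer":[.475,-.12]}
V=[pickle.load(open(f,"rb")) for f in("w1.pkl","w2.pkl")]
for n in g:
    obs=[]
    for P,O in V:
        e=proj(P,[*g[n],.02])[0]; c=min(O[n],key=lambda a:np.linalg.norm(a[0]-e),default=None)
        if c is None: continue
        print(n,np.round(e),np.round(c[0]),int(c[1].sum()))
        if np.linalg.norm(c[0]-e)<30: obs.append((P,c[1]))
    for ob in [obs]+[[x] for x in obs]:
        q,i=fit(ob,PARTS[n],[*g[n],0,0],len(ob)>1);print(n,len(ob),np.round(q[:2],4),"yaw",round(np.degrees(q[2]),1),"z",round(q[3],4),"IoU",round(i,3))
x,y=268,150
cv2.imwrite("pics/d.png",cv2.resize(p["color"],(800,600))[:,:,::-1])
s=env.sense();print(np.round(s["ee_pos"],4),np.round(s["orientation"],2))
E
```

```text
low_block [335.  95.] [339.  95.] 796
low_block 1 [ 0.6098 -0.1646] yaw -3.9 z 0.0 IoU 0.936
low_block 1 [ 0.6098 -0.1646] yaw -3.9 z 0.0 IoU 0.936
tall_block [266. 159.] [270. 164.] 462
tall_block [230. 204.] [232. 211.] 583
tall_block 2 [ 0.446  -0.2771] yaw 0.0 z -0.0 IoU 0.907
tall_block 1 [ 0.446  -0.2772] yaw 181.2 z -0.0 IoU 0.918
tall_block 1 [ 0.4464 -0.2769] yaw 176.9 z -0.0 IoU 0.908
spacer [261.  42.] [269.  37.] 806
spacer [221.  83.] [226.  79.] 730
spacer 2 [ 0.4833 -0.1199] yaw 5.9 z 0.0 IoU 0.931
spacer 1 [ 0.4832 -0.1206] yaw 185.5 z 0.0 IoU 0.932
spacer 1 [ 0.4832 -0.1197] yaw 185.4 z -0.0 IoU 0.935
[ 0.4897 -0.2174  0.2643] [1.7994e+02 2.0000e-02 7.6280e+01]
```

View pics/d.png

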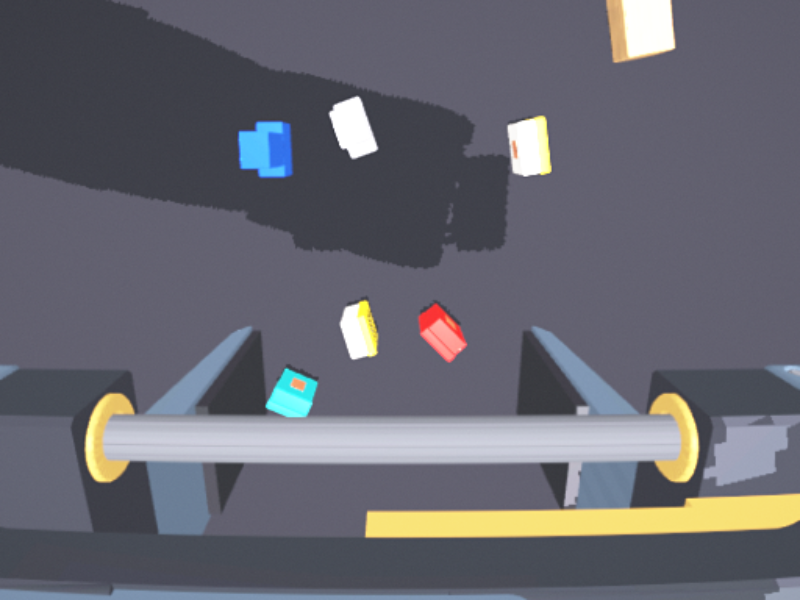

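The closer wrist picture (800x600) shows the white spacer at (354,128), low_block at (528,147) and tall_block at (359,330). The look-alikes are red at (442,332), turquoise at (293,393) and blue at (266,150). Next I'll redo the fits with height free.

```bash
python3 - <<'E'
t=open("h.py").read()
t=t.replace('options=dict(maxiter=120,initial_simplex=None))','options=dict(maxiter=150,initial_simplex=np.array([q0[0],q0[1],y,q0[3]])/sc+np.vstack([np.zeros(4),np.eye(4)])))').replace('best.x,method="Nelder-Mead",options=dict(maxiter=300))','best.x,method="Nelder-Mead",options=dict(maxiter=300,initial_simplex=best.x+.5*np.vstack([np.zeros(4),np.eye(4)])))')
open("h.py","w").write(t)
E
python3 - <<'E'
from h import *
import pickle
g={"low_block":[.606,-.165],"tall_block":[.447,-.277],"spacer":[.483,-.12]}
V=[pickle.load(open(f,"rb")) for f in("w1.pkl","w2.pkl")]
p=env.get_image("top");V.append((p,{n:[(r["position"],r["region"]) for r in env.regions_of(p,n)] for n in g}))
p=env.get_image("side");V.append((p,{n:[(r["position"],r["region"]) for r in env.regions_of(p,n)] for n in g}))
for n in g:
    obs=[]
    for k,(P,O) in enumerate(V):
        e=proj(P,[*g[n],.02])[0]; c=min(O[n],key=lambda a:np.linalg.norm(a[0]-e),default=None)
        if c is None: continue
        if np.linalg.norm(c[0]-e)<(14 if k!=2 else 8): obs.append((P,c[1],k))
    for ob in [obs,[x for x in obs if x[2]<2]]+[[x] for x in obs]:
        q,i=fit([x[:2] for x in ob],PARTS[n],[*g[n],0,0],len(ob)>1);print(n,[x[2] for x in ob],np.round(q[:2],4),"yaw",round(np.degrees(q[2])%180,1),"z",round(q[3],4),"IoU",round(i,3))
E
```

```text
low_block [1, 2, 3] [ 0.6108 -0.1647] yaw 179.7 z -0.0036 IoU 0.743
low_block [1] [ 0.6098 -0.1647] yaw 176.1 z -0.0133 IoU 0.936
low_block [1] [ 0.6098 -0.1647] yaw 176.1 z -0.0133 IoU 0.936
low_block [2] [ 0.609  -0.1627] yaw 17.2 z -0.0157 IoU 0.567
low_block [3] [ 0.6113 -0.1668] yaw 8.4 z -0.0085 IoU 0.809
tall_block [0, 1, 2, 3] [ 0.4463 -0.2769] yaw 1.0 z 0.0003 IoU 0.738
tall_block [0, 1] [ 0.4458 -0.2781] yaw 179.5 z -0.0042 IoU 0.913
tall_block [0] [ 0.4461 -0.2772] yaw 1.2 z -0.0111 IoU 0.918
tall_block [1] [ 0.4464 -0.2769] yaw 177.0 z 0.0091 IoU 0.908
tall_block [2] [ 0.4496 -0.2535] yaw 174.6 z 0.0043 IoU 0.294
tall_block [3] [ 0.4474 -0.2759] yaw 4.0 z -0.0042 IoU 0.905
spacer [0, 1, 3] [ 0.4833 -0.1199] yaw 8.3 z 0.0005 IoU 0.9
spacer [0, 1] [ 0.4832 -0.1199] yaw 5.9 z 0.0003 IoU 0.931
spacer [0] [ 0.4832 -0.1203] yaw 5.6 z 0.0133 IoU 0.932
spacer [1] [ 0.4831 -0.1197] yaw 5.5 z 0.015 IoU 0.935
spacer [3] [ 0.4845 -0.1223] yaw 11.0 z 0.0011 IoU 0.872
```

Call:
{"api": "send_rows", "payload": {
  "steps": [0.5, -0.23, -0.095, 0.3, 0, 0, -0.076, 0.5, -0.455, -0.19, 0.6, 0, 0, -0.152, 0.5, -0.455, -0.19, 0.9, 0, 0, -0.152, 0.5, -0.455, -0.19, 0.96, 0, 0, -0.152, 0.5, -0.455, -0.19, 0.96, 0, 0, -0.152, 0.5, -0.455, -0.19, 0.96, 0, 0, -0.152, 0.5, -0.455, -0.19, 0.96, 0, 0, -0.152]
}}

```text
time: 4.47
ee_pos: [0.4473, -0.2766, 0.1212]
orientation: [179.9, 0.0, 90.0]
force: [0.7, -0.3, 0.9]
gripper_width: 0.0472
grasp_force: 0.0
```

```bash
python3 - <<'E'
from h import *
s=env.sense();print(np.round(s["ee_pos"],4),np.round(s["orientation"],2),s["gripper_width"])
p=env.get_image("wrist");save(p,"e")
for q in ["tall_block"]:
    for r in env.regions_of(p,q):
        P=r["position"];w=onz(p,P,.03)[0];print(round(r["score"],2),np.round(P),np.round(w,3))
        if abs(w[0]-.446)<.03:
            f,i=fit([(p,r["region"])],PARTS["tall_block"],[.446,-.277,0,0],False);print(np.round(f,4),i)
print(np.round(proj(p,[[.446,-.277,0.042],[.446,-.277,0]])))
E
```

```text
[ 0.4473 -0.2766  0.1212] [1.7993e+02 4.0000e-02 9.0010e+01] 0.04716997821832176
0.74 [248. 192.] [ 0.444 -0.276  0.03 ]
[ 0.446  -0.2778  0.0476  0.0031] 0.9313239299810118
0.71 [162. 228.] [ 0.371 -0.308  0.03 ]
0.59 [330. 211.] [ 0.513 -0.293  0.03 ]
[[250. 197.]
 [250. 183.]]
```

View pics/e.png

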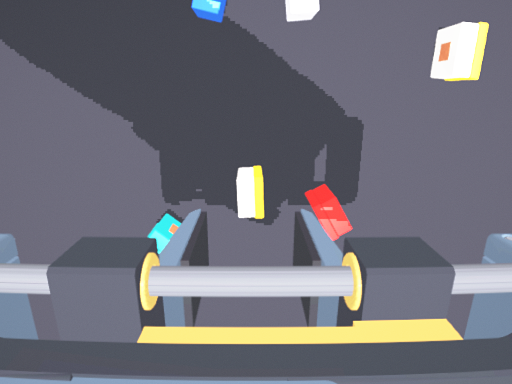

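The picture shows the tall_block at (250,192), centred between the fingers. Turquoise and red lie outside them, so I'll descend, close and lift.

Call:
{"api": "send_rows", "payload": {
  "steps": [0.5, 0, -0.008, 0.2, 0, 0, 0, 0.5, 0, -0.008, 0.4, 0, 0, 0, 0.5, 0, -0.008, 0.55, 0, 0, 0, 0.5, 0, -0.008, 0.665, 0, 0, 0, 0.5, 0, -0.008, 0.665, 0, 0, 0, 0.5, 0, -0.008, 0.665, 0, 0, 0, 1, 0, -0.008, 0.665, 0, 0, 0, 1, 0, -0.008, 0.665, 0, 0, 0, 1, 0, -0.008, 0.665, 0, 0, 0, 1, 0, -0.008, 0.665, 0, 0, 0, 1, 0, -0.008, 0.665, 0, 0, 0, 1, 0, -0.008, 0.665, 0, 0, 0]
}}

```text
time: 5.57
ee_pos: [0.4455, -0.2766, 0.0206]
orientation: [179.9, 0.0, 90.0]
force: [-1.8, 0.9, 11.6]
gripper_width: 0.0201
grasp_force: 30.0
```

```bash
python3 - <<'E'
from h import *
s=env.sense();print(np.round(s["ee_pos"],4),np.round(s["orientation"],2),s["gripper_width"],s["grasp_force"])
E
```

```text
[ 0.4455 -0.2766  0.0206] [1.7995e+02 3.0000e-02 9.0010e+01] 0.020086565331704314 30.00209391117096
```

Call:
{"api": "send_rows", "payload": {
  "steps": [1, 0, 0, -0.2, 0, 0, 0, 1, 0, 0, -0.45, 0, 0, 0, 1, 0, 0, -0.7, 0, 0, 0, 1, 0.2, 0, -1, 0, 0, 0, 1, 0.45, 0, -1, 0, 0, 0, 1, 0.7, 0, -1, 0, 0, 0, 1, 1, 0, -1, 0, 0, 0, 1, 1, 0, -1, 0, 0, 0]
}}

```text
time: 6.23
ee_pos: [0.444, -0.1218, 0.17]
orientation: [-180.0, -0.0, 90.2]
force: [0.6, -0.3, -0.8]
gripper_width: 0.0204
grasp_force: 30.0
```

Call:
{"api": "send_rows", "payload": {
  "steps": [1, 0.2, 0.15, -0.15, 0, 0, 0, 1, 0.4, 0.3, -0.3, 0, 0, 0, 1, 0.6, 0.45, -0.45, 0, 0, 0, 1, 0.8, 0.6, -0.53, 0, 0, 0, 1, 1, 0.7, -0.53, 0, 0, 0, 1, 1, 0.7, -0.53, 0, 0, 0]
}}

```text
time: 6.73
ee_pos: [0.5529, 0.0277, 0.2508]
orientation: [179.8, -0.0, 90.2]
force: [0.4, 0.4, -0.7]
gripper_width: 0.0196
grasp_force: 30.0
```

Call:
{"api": "send_rows", "payload": {
  "steps": [1, 0.18, 0, 0, 0, 0, 0, 1, 0.18, 0, 0, 0, 0, 0, 1, 0.18, 0, 0, 0, 0, 0, 1, 0.18, 0, 0, 0, 0, 0]
}}

```text
time: 7.07
ee_pos: [0.5497, 0.0503, 0.2491]
orientation: [-180.0, 0.0, 90.0]
force: [-1.1, 0.2, -1.1]
gripper_width: 0.0199
grasp_force: 30.0
```

```bash
python3 - <<'E'
from h import *
import pickle
s=env.sense();print(np.round(s["ee_pos"],4),np.round(s["orientation"],2),s["gripper_width"],s["grasp_force"])
ps={}
for n in ["wrist","top","side"]:
    p=env.get_image(n);ps[n]=(p,{q:[(r["score"],r["position"],r["region"]) for r in env.regions_of(p,q)] for q in ["tray","thin_stop","thick_stop"]})
    for q,l in ps[n][1].items(): print(n,q,[(round(a,2),np.round(b),int(c.sum())) for a,b,c in l])
pickle.dump(ps,open("t.pkl","wb"))
cv2.imwrite("pics/f.png",cv2.resize(ps["wrist"][0]["color"],(800,600))[:,:,::-1])
E
```

```text
[0.5497 0.0503 0.2491] [-1.7998e+02  1.0000e-02  9.0030e+01] 0.019915930934346845 29.999882876873016
wrist tray [(0.63, array([262., 100.]), 11267)]
wrist thin_stop [(0.83, array([277., 144.]), 245)]
wrist thick_stop [(0.91, array([292.,  68.]), 1101)]
top tray [(0.72, array([193., 171.]), 221), (0.53, array([290., 116.]), 392), (0.31, array([325., 149.]), 125)]
top thin_stop []
top thick_stop []
side tray [(0.59, array([216., 219.]), 2576)]
side thin_stop [(0.57, array([225., 197.]), 132)]
side thick_stop [(0.85, array([197., 219.]), 333)]
```

View pics/f.png

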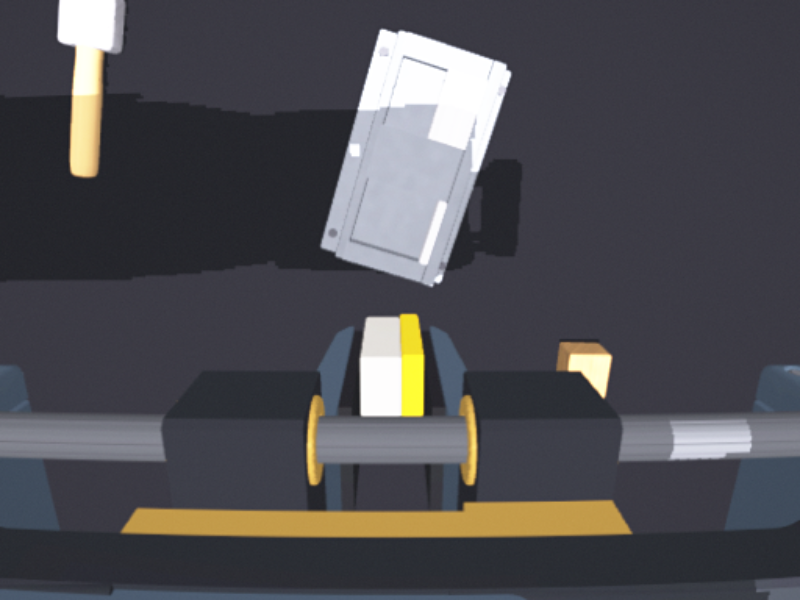

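The wrist picture (800x600) shows the block held at (392,365). The tray centre is at about (415,160). The thick stop is in the far (+y) bay at (456,106) and the thin stop is in the near bay at (433,232).

```bash
python3 - <<'E'
from h import *
import pickle
ps=pickle.load(open("t.pkl","rb"))
def bx(x0,x1,y0,y1,z0,z1): return np.array([[a,b,c] for a in(x0,x1) for b in(y0,y1) for c in(z0,z1)])/1000.
base=bx(-54,48,-85,85,0,10)
W=ps["wrist"];S_=ps["side"]
reg=lambda v,n:v[1][n][0][2]
tk=bx(2,30,20.5,69.5,10,28);
for nm,parts in {"base":[base],"base+body40":[base,bx(-40,38,-78,78,10,24)],"full":[base,bx(-40,48,-85,85,10,24),bx(30,48,-85,85,24,28)]}.items():
    for vs in [[W],[S_],[W,S_]]:
        q,i=fit([(v[0],reg(v,"tray")) for v in vs],parts,[.553,.109,-.25,0],len(vs)>1)
        print(nm,len(vs),np.round(q[:2],4),"yaw",round((np.degrees(q[2])+90)%180-90,2),"z",round(q[3],4),"IoU",round(i,3))
        if len(vs)==1 and vs[0] is W:
            p=W[0];L={"thick":[16,45,28],"thin":[27,-45,28]}
            for k,x in L.items():
                y=(np.degrees(q[2])+90)%180-90; qq=[q[0],q[1],np.radians(y),0]; print("   ",k,np.round(proj(p,pose(qq,np.array([x])/1000.)),1),np.round(W[1][k+"_stop"][0][1],1))
            im=cv2.resize(p["color"],None,fx=4,fy=4,interpolation=cv2.INTER_CUBIC)
            def poly(x0,x1,y0,y1,z,c):
                uv=(proj(p,pose(qq,np.array([[x0,y0,z],[x1,y0,z],[x1,y1,z],[x0,y1,z]])/1000.))+.5)*4-.5
                cv2.polylines(im,[np.round(uv).astype(np.int32)],True,c,1)
            poly(-54,48,-85,85,0,(255,0,0));poly(-54,48,-85,85,10,(255,128,0))
            poly(-32,30,20,70,24,(0,255,0));poly(-32,30,-70,-20,24,(0,255,0));poly(2,30,20.5,69.5,28,(255,0,255));poly(24,30,-69.5,-20.5,28,(255,0,255))
            poly(-32,30,20,70,10,(0,0,255));poly(-32,30,-70,-20,10,(0,0,255))
            if nm=="base+body40": cv2.imwrite("pics/g.png",im[40:760,780:1340,::-1][:600*1200//1200+120][:720])
im=cv2.imread("pics/g.png");print(im.shape);cv2.imwrite("pics/g.png",cv2.resize(im,None,fx=600/im.shape[0],fy=600/im.shape[0]))
E
```

```text
base 1 [0.5614 0.119 ] yaw -16.73 z -0.014 IoU 0.854
    thick [[287.3  67.4]] [292.3  67.7]
    thin [[272.4 146.4]] [277.  144.3]
base 1 [0.563  0.1186] yaw -16.99 z -0.0133 IoU 0.753
base 2 [0.5669 0.1176] yaw -17.11 z 0.0041 IoU 0.808
base+body40 1 [0.5614 0.119 ] yaw -16.73 z -0.014 IoU 0.854
    thick [[287.3  67.4]] [292.3  67.7]
    thin [[272.4 146.4]] [277.  144.3]
base+body40 1 [0.5689 0.1166] yaw -16.7 z 0.0006 IoU 0.798
base+body40 2 [0.5674 0.118 ] yaw -16.82 z 0.0024 IoU 0.83
full 1 [0.5619 0.1177] yaw -16.78 z -0.0093 IoU 0.866
    thick [[287.7  68.6]] [292.3  67.7]
    thin [[272.7 147.5]] [277.  144.3]
full 1 [0.5665 0.1185] yaw -16.42 z 0.0028 IoU 0.783
full 2 [0.5659 0.1164] yaw -16.66 z -0.0032 IoU 0.824
(720, 560, 3)
```

View pics/g.png

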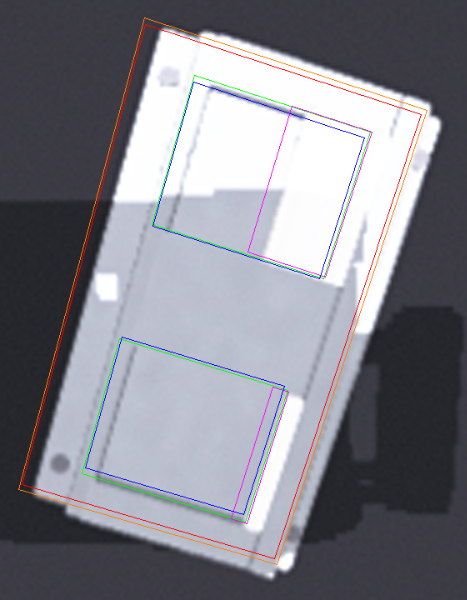

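The overlay shows the fitted outline (predicted tray corners (147,18) and (20,488) in the crop) sitting about 4 px left of and 2 px above the true edges (163,28) and (35,495). The network mask was off, so I'll refit on a thresholded silhouette and check against the stop centres.

```bash
python3 - <<'E'
from h import *
import pickle
ps=pickle.load(open("t.pkl","rb"))
def bx(x0,x1,y0,y1,z0,z1): return np.array([[a,b,c] for a in(x0,x1) for b in(y0,y1) for c in(z0,z1)])/1000.
base=bx(-54,48,-85,85,0,10);p=ps["wrist"][0]
g=cv2.cvtColor(p["color"],cv2.COLOR_RGB2GRAY);m=(g>100).astype(np.uint8)
n,l,st,c=cv2.connectedComponentsWithStats(m);r=l==l[100,262];print(int(r.sum()),st[l[100,262]])
for nm,parts in {"base":[base],"b40":[base,bx(-40,38,-78,78,10,24)],"full":[base,bx(-40,38,-85,85,10,24),bx(30,38,-85,85,24,28)]}.items():
    q,i=fit([(p,r)],parts,[.565,.118,-.29,0],False);y=(np.degrees(q[2])+90)%180-90;q=[q[0],q[1],np.radians(y),0]
    print(nm,np.round(q[:2],4),"yaw",round(y,2),"IoU",round(i,3))
    for v in("wrist","side"):
        for k,x in {"thick":[16,45,28],"thin":[27,-45,28]}.items():
            print("   ",v,k,np.round(proj(ps[v][0],pose(q,np.array([x])/1000.)),1),np.round(ps[v][1][k+"_stop"][0][1],1))
# hand-picked points: crop px -> image px
pts=np.array([[163,28],[35,495],[288,393],[303,397],[255,532],[242,528],[286,410]],float)[:6]
X=np.array([[-54,85,10],[-54,-85,10],[24,-20.5,28],[30,-20.5,28],[30,-69.5,28],[24,-69.5,28]])/1000.
uv=(pts/ (600/720.)+[780,40]+.5)/4-.5
f=lambda v:((proj(p,pose([v[0]*.01,v[1]*.01,v[2]*.1,0],X))-uv)**2).sum()
o=minimize(f,[56.5,11.8,-2.9],method="Nelder-Mead").x;q=[o[0]*.01,o[1]*.01,o[2]*.1,0]
print("pts",np.round(q[:2],4),round(np.degrees(q[2]),2),np.round(proj(p,pose(q,X))-uv,1).tolist())
E
```

```text
12815 [  205    18   122   166 12815]
base [0.5671 0.1172] yaw -16.94 IoU 0.956
    wrist thick [[292.4  69.1]] [292.3  67.7]
    wrist thin [[277.  147.9]] [277.  144.3]
    side thick [[195.5 214.9]] [197.  218.7]
    side thin [[224.4 194.6]] [225.1 197.4]
b40 [0.5671 0.1172] yaw -16.94 IoU 0.956
    wrist thick [[292.4  69.1]] [292.3  67.7]
    wrist thin [[277.  147.9]] [277.  144.3]
    side thick [[195.5 214.9]] [197.  218.7]
    side thin [[224.4 194.6]] [225.1 197.4]
full [0.5669 0.1167] yaw -16.9 IoU 0.984
    wrist thick [[292.3  69.7]] [292.3  67.7]
    wrist thin [[276.8 148.4]] [277.  144.3]
    side thick [[195.7 214.8]] [197.  218.7]
    side thin [[224.6 194.5]] [225.1 197.4]
pts [0.5668 0.1162] -17.19 [[-0.2, -0.7], [-1.2, -0.2], [-0.4, 0.8], [-0.1, 1.1], [1.3, -0.4], [0.5, -0.6]]
```

The tray is at (0.567, 0.117) with yaw -17 degrees. I'll carry the tall block over the thick-stop bay.

Call:
{"api": "send_rows", "payload": {
  "steps": [1, 0.25, 0.04, 0.2, 0, 0, 0.06, 1, 0.5, 0.08, 0.4, 0, 0, 0.12, 1, 0.76, 0.107, 0.6, 0, 0, 0.189, 1, 0.76, 0.107, 0.8, 0, 0, 0.189, 1, 0.76, 0.107, 0.99, 0, 0, 0.189, 1, 0.76, 0.107, 0.99, 0, 0, 0.189, 1, 0.76, 0.107, 0.99, 0, 0, 0.189]
}}

```text
time: 8.25
ee_pos: [0.565, 0.1646, 0.0999]
orientation: [-179.8, 0.1, 73.0]
force: [0.8, 0.0, 0.6]
gripper_width: 0.0197
grasp_force: 30.0
```

```bash
cat >> h.py <<'E'
TR=np.array([.567,.1168]);TY=np.radians(-16.95)
def tr2w(x,y): c,s=np.cos(TY),np.sin(TY);return TR+np.array([c*x-s*y,s*x+c*y])/1000.
def cmd(x,y,z,yaw):
    """print normalised shift/turn from measured pose to a world pose with the tool down"""
    s=env.sense();T=Ro.from_euler("xyz",s["orientation"],degrees=True)
    d=T.inv().apply(np.array([x,y,z])-s["ee_pos"])/.15
    r=(T.inv()*Ro.from_euler("xyz",[180,0,yaw],degrees=True)).as_rotvec()/(np.pi/2)
    print("t",round(s["time"],2),"at",np.round(s["ee_pos"],4),np.round(s["orientation"],1),"w",round(s["gripper_width"],4),"F",np.round(s["force"],1),"g",round(s["grasp_force"],1),"-> cmd",np.round(d,3),np.round(r,3))
E
python3 - <<'E'
from h import *
cmd(*tr2w(-15,45),.0316,73.05)
E
```

```text
t 8.25 at [0.565  0.1646 0.0999] [-1.798e+02  1.000e-01  7.300e+01] w 0.0197 F [0.8 0.  0.6] g 30.0 -> cmd [-0.     0.007  0.455] [-0.002  0.001 -0.   ]
```

Call:
{"api": "send_rows", "payload": {
  "steps": [1, 0, 0.005, 0.12, 0, 0, 0, 1, 0, 0.005, 0.24, 0, 0, 0, 1, 0, 0.005, 0.34, 0, 0, 0, 1, 0, 0.005, 0.41, 0, 0, 0, 1, 0, 0.005, 0.455, 0, 0, 0, 1, 0, 0.005, 0.455, 0, 0, 0, 1, 0, 0.005, 0.455, 0, 0, 0]
}}

```text
time: 8.83
ee_pos: [0.5673, 0.1645, 0.0335]
orientation: [179.9, -0.0, 73.0]
force: [0.6, -0.1, -0.7]
gripper_width: 0.02
grasp_force: 30.0
```

```bash
python3 - <<'E'
from h import *
cmd(*tr2w(-15,45),.0316,73.05)
E
```

```text
t 8.83 at [0.5673 0.1645 0.0335] [179.9  -0.   73. ] w 0.02 F [ 0.6 -0.1 -0.7] g 30.0 -> cmd [-0.005 -0.009  0.013] [ 0.001 -0.    -0.001]
```

Call:
{"api": "send_rows", "payload": {
  "steps": [1, 0, 0, 0.006, 0, 0, 0, 1, 0, 0, 0.012, 0, 0, 0, 1, 0, 0, 0.012, 0, 0, 0]
}}

```text
time: 9.08
ee_pos: [0.5669, 0.1646, 0.0311]
orientation: [180.0, -0.0, 73.0]
force: [-0.3, -0.0, -0.9]
gripper_width: 0.02
grasp_force: 30.0
```

Call:
{"api": "send_rows", "payload": {
  "steps": [0.5, 0, 0, 0, 0, 0, 0, 0.5, 0, 0, 0, 0, 0, 0, 0.5, 0, 0, 0, 0, 0, 0, 0.5, 0, 0, -0.15, 0, 0, 0, 0.5, 0, 0, -0.35, 0, 0, 0, 0.5, 0, 0, -0.6, 0, 0, 0, 0.5, 0, 0, -0.9, 0, 0, 0, 0.5, 0, 0, -1, 0, 0, 0, 0.5, 0, 0, -1, 0, 0, 0]
}}

```text
time: 9.83
ee_pos: [0.5691, 0.1652, 0.1857]
orientation: [179.6, -0.2, 73.0]
force: [0.7, -0.2, 1.1]
gripper_width: 0.0457
grasp_force: 0.0
```

```bash
python3 - <<'E'
from h import *
import pickle
cmd(.610,-.1648,.2,86)
p=env.get_image("wrist");save(p,"h1")
e=tr2w(-15,45)
for r in env.regions_of(p,"tall_block"):
    print(round(r["score"],2),np.round(r["position"]),np.round(onz(p,r["position"],.035)[0],3),e)
    f,i=fit([(p,r["region"])],PARTS["tall_block"],[*e,0,.010],False);print(np.round(f,4),i)
p2=env.get_image("side")
for r in env.regions_of(p2,"tall_block"):
    print(round(r["score"],2),np.round(r["position"]),np.round(proj(p2,[*e,.031])))
    if abs(r["position"][0]-proj(p2,[*e,.031])[0,0])<15:f,i=fit([(p2,r["region"])],PARTS["tall_block"],[*e,0,.010],False);print(np.round(f,4),i)
E
```

```text
t 9.83 at [0.5691 0.1652 0.1857] [179.6  -0.2  73. ] w 0.0457 F [ 0.7 -0.2  1.1] g 0.0 -> cmd [-2.024  0.904 -0.097] [ 0.004 -0.002 -0.144]
0.81 [249. 178.] [0.566 0.163 0.035] [0.56577077 0.16421823]
[ 0.5654  0.1648  2.8496 -0.0037] 0.8781334227404741
0.78 [361. 145.] [[205. 221.]]
0.66 [205. 221.] [[205. 221.]]
[ 0.5675  0.1641 -0.1271  0.0144] 0.889910285873631
0.57 [313. 138.] [[205. 221.]]
0.52 [192. 218.] [[205. 221.]]
[0.6083 0.16   0.5998 0.0129] 0.34627421565838135
```

The tall block stands in its bay at the expected spot: side fit (0.5675, 0.164), wrist-fit yaw -17 degrees. On to low_block.

Call:
{"api": "send_rows", "payload": {
  "steps": [0.5, -0.25, 0.11, 0, 0, 0, 0, 0.5, -0.5, 0.22, 0, 0, 0, 0, 0.5, -0.75, 0.33, 0, 0, 0, 0, 0.5, -1, 0.45, 0, 0, 0, 0, 0.5, -1, 0.45, 0, 0, 0, 0]
}}

```text
time: 10.45
ee_pos: [0.5873, -0.0039, 0.1791]
orientation: [-179.9, 0.1, 72.8]
force: [-0.4, 0.1, -0.2]
gripper_width: 0.0457
grasp_force: 0.0
```

Call:
{"api": "send_rows", "payload": {
  "steps": [0.5, -0.25, 0.11, 0, 0, 0, -0.05, 0.5, -0.5, 0.22, 0.1, 0, 0, -0.1, 0.5, -0.75, 0.33, 0.25, 0, 0, -0.144, 0.5, -1, 0.45, 0.4, 0, 0, -0.144, 0.5, -1, 0.45, 0.4, 0, 0, -0.144, 0.5, -1, 0.45, 0.4, 0, 0, -0.144, 0.5, -1, 0.45, 0.4, 0, 0, -0.144]
}}

```text
time: 11.03
ee_pos: [0.6072, -0.1616, 0.1192]
orientation: [-179.8, -0.0, 85.9]
force: [-0.4, 0.2, 1.4]
gripper_width: 0.0454
grasp_force: 0.0
```

```bash
python3 - <<'E'
from h import *
p=env.get_image("wrist")
e=[.610,-.1648]
for r in env.regions_of(p,"low_block"):
    print(round(r["score"],2),np.round(r["position"]),int(r["region"].sum()),proj(p,[*e,.018]))
    f,i=fit([(p,r["region"])],PARTS["low_block"],[*e,0,0],False);print(np.round(f,4),np.degrees(f[2]),i)
cmd(.610,-.1648,.0205,86)
E
```

```text
0.6 [254. 193.] 1319 [[255.91157684 191.89804155]]
[ 6.0910e-01 -1.6480e-01  3.0835e+00  1.3000e-03] 176.67151040936497 0.9289263781638486
t 11.13 at [ 0.608  -0.1607  0.1206] [-180.   -0.   86.] w 0.0453 F [-0.4  0.7 -0.6] g 0.0 -> cmd [-0.026  0.016  0.668] [-0. -0. -0.]
```

Call:
{"api": "send_rows", "payload": {
  "steps": [0.5, -0.026, 0.01, 0.2, 0, 0, 0, 0.5, -0.026, 0.01, 0.4, 0, 0, 0, 0.5, -0.026, 0.01, 0.55, 0, 0, 0, 0.5, -0.026, 0.01, 0.668, 0, 0, 0, 0.5, -0.026, 0.01, 0.668, 0, 0, 0, 0.5, -0.026, 0.01, 0.668, 0, 0, 0, 1, -0.026, 0.01, 0.668, 0, 0, 0, 1, -0.026, 0.01, 0.668, 0, 0, 0, 1, -0.026, 0.01, 0.668, 0, 0, 0, 1, -0.026, 0.01, 0.668, 0, 0, 0, 1, -0.026, 0.01, 0.668, 0, 0, 0, 1, -0.026, 0.01, 0.668, 0, 0, 0]
}}

```text
time: 12.13
ee_pos: [0.6098, -0.1659, 0.0213]
orientation: [179.9, 0.0, 86.0]
force: [-0.9, 1.8, 8.0]
gripper_width: 0.0198
grasp_force: 30.0
```

Call:
{"api": "send_rows", "payload": {
  "steps": [1, 0, 0, -0.2, 0, 0, 0, 1, 0, 0, -0.45, 0, 0, 0, 1, 0, 0, -0.7, 0, 0, 0, 1, 0, 0, -0.7, 0, 0, 0.07, 1, 0, 0, -0.7, 0, 0, 0.144, 1, 0, 0, -0.7, 0, 0, 0.144]
}}

```text
time: 12.63
ee_pos: [0.6095, -0.166, 0.1264]
orientation: [179.9, -0.0, 72.7]
force: [0.1, 1.0, -1.0]
gripper_width: 0.0198
grasp_force: 30.0
```

```bash
python3 - <<'E'
from h import *
for x in(8,10,12): cmd(*tr2w(x,-45),.1,73.05)
E
```

```text
t 12.63 at [ 0.6095 -0.166   0.1264] [179.9  -0.   72.7] w 0.0198 F [ 0.1  1.  -1. ] g 30.0 -> cmd [ 1.416 -0.777  0.175] [ 0.001 -0.    -0.004]
t 12.63 at [ 0.6095 -0.166   0.1264] [179.9  -0.   72.7] w 0.0198 F [ 0.1  1.  -1. ] g 30.0 -> cmd [ 1.416 -0.764  0.175] [ 0.001 -0.    -0.004]
t 12.63 at [ 0.6095 -0.166   0.1264] [179.9  -0.   72.7] w 0.0198 F [ 0.1  1.  -1. ] g 30.0 -> cmd [ 1.416 -0.75   0.175] [ 0.001 -0.    -0.004]
```

Call:
{"api": "send_rows", "payload": {
  "steps": [1, 0.25, -0.14, 0, 0, 0, 0, 1, 0.5, -0.28, 0, 0, 0, 0, 1, 0.75, -0.42, 0, 0, 0, 0, 1, 1, -0.56, 0, 0, 0, 0, 1, 1, -0.76, 0, 0, 0, -0.004, 1, 1, -0.76, 0, 0, 0, -0.004]
}}

```text
time: 13.13
ee_pos: [0.5393, 0.0138, 0.1242]
orientation: [-179.8, 0.1, 73.8]
force: [0.3, 0.3, -0.9]
gripper_width: 0.0198
grasp_force: 30.0
```

Call:
{"api": "send_rows", "payload": {
  "steps": [1, 0.2, 0, 0, 0, 0, 0, 1, 0.416, 0, 0.1, 0, 0, 0, 1, 0.416, 0, 0.175, 0, 0, 0, 1, 0.416, 0, 0.175, 0, 0, 0, 1, 0.416, 0, 0.175, 0, 0, 0]
}}

```text
time: 13.55
ee_pos: [0.5612, 0.0704, 0.0985]
orientation: [-179.9, 0.0, 73.5]
force: [0.2, -1.0, 0.1]
gripper_width: 0.0199
grasp_force: 30.0
```

```bash
python3 - <<'E'
from h import *
cmd(*tr2w(10,-45),.033,73.05)
E
```

```text
t 13.55 at [0.5612 0.0704 0.0985] [-179.9    0.    73.5] w 0.0199 F [ 0.2 -1.   0.1] g 30.0 -> cmd [0.007 0.015 0.436] [-0.001  0.001  0.005]
```

Call:
{"api": "send_rows", "payload": {
  "steps": [1, 0.005, 0.01, 0.12, 0, 0, 0.005, 1, 0.005, 0.01, 0.24, 0, 0, 0.005, 1, 0.005, 0.01, 0.34, 0, 0, 0.005, 1, 0.005, 0.01, 0.4, 0, 0, 0.005, 1, 0.005, 0.01, 0.436, 0, 0, 0.005, 1, 0.005, 0.01, 0.436, 0, 0, 0.005, 1, 0.005, 0.01, 0.436, 0, 0, 0.005]
}}

```text
time: 14.13
ee_pos: [0.5639, 0.0707, 0.0343]
orientation: [180.0, -0.0, 72.9]
force: [-0.3, 0.0, 0.9]
gripper_width: 0.0197
grasp_force: 30.0
```

```bash
python3 - <<'E'
from h import *
cmd(*tr2w(10,-45),.0312,73.05)
E
```

```text
t 14.13 at [0.5639 0.0707 0.0343] [180.   -0.   72.9] w 0.0197 F [-0.3  0.   0.9] g 30.0 -> cmd [ 0.    -0.003  0.021] [ 0.    -0.    -0.002]
```

Call:
{"api": "send_rows", "payload": {
  "steps": [1, 0, 0, 0.007, 0, 0, 0, 1, 0, 0, 0.014, 0, 0, 0, 1, 0, 0, 0.016, 0, 0, 0]
}}

```text
time: 14.38
ee_pos: [0.5639, 0.071, 0.0318]
orientation: [180.0, -0.0, 72.9]
force: [0.0, -0.0, -0.5]
gripper_width: 0.0198
grasp_force: 30.0
```

Call:
{"api": "send_rows", "payload": {
  "steps": [0.5, 0, 0, 0, 0, 0, 0, 0.5, 0, 0, 0, 0, 0, 0, 0.5, 0, 0, 0, 0, 0, 0, 0.5, 0, 0, -0.15, 0, 0, 0, 0.5, 0, 0, -0.35, 0, 0, 0, 0.5, 0, 0, -0.6, 0, 0, 0, 0.5, 0, 0, -0.9, 0, 0, 0, 0.5, 0, 0, -1, 0, 0, 0, 0.5, 0, 0, -1, 0, 0, 0]
}}

```text
time: 15.13
ee_pos: [0.5661, 0.0713, 0.1863]
orientation: [179.6, -0.2, 72.9]
force: [0.3, -0.0, 0.7]
gripper_width: 0.0456
grasp_force: 0.0
```

```bash
python3 - <<'E'
from h import *
p=env.get_image("wrist");save(p,"i1");e=tr2w(10,-45)
for n,e in (("low_block",tr2w(10,-45)),("tall_block",tr2w(-15,45))):
  for r in env.regions_of(p,n):
    print(n,round(r["score"],2),np.round(r["position"]),int(r["region"].sum()),np.round(proj(p,[*e,.03])),np.round(e,4))
    f,i=fit([(p,r["region"])],PARTS[n],[*e,0,.010],False);print(np.round(f,4),np.degrees(f[2])%180,i)
cmd(.4833,-.120,.2,96)
E
```

```text
low_block 0.83 [247. 176.] 861 [[248. 175.]] [0.5634 0.0708]
[5.6290e-01 7.1600e-02 2.8328e+00 1.1000e-03] 162.304890218529 0.893346136788096
tall_block 0.82 [221.  83.] 961 [[221.  83.]] [0.5658 0.1642]
[0.5656 0.164  2.8467 0.0047] 163.10424946028007 0.9367070424722418
t 15.28 at [0.5632 0.071  0.1808] [-180.     0.    72.9] w 0.0456 F [ 0.3 -0.7  0.3] g 0.0 -> cmd [-1.374 -0.135 -0.128] [-0.     0.    -0.256]
```

View pics/i1.png

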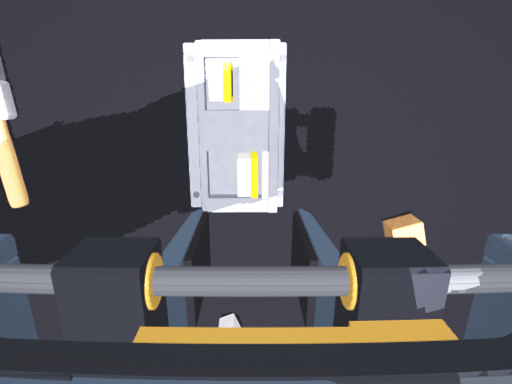

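Both blocks stand in their bays: tall at (221,83) and low at (247,176) just ahead of the thin stop. Next is the spacer.

Call:
{"api": "send_rows", "payload": {
  "steps": [0.55, -0.25, 0, 0, 0, 0, -0.05, 0.55, -0.5, 0, 0, 0, 0, -0.1, 0.55, -0.75, -0.07, 0, 0, 0, -0.15, 0.55, -1, -0.135, 0, 0, 0, -0.2, 0.55, -1, -0.135, 0, 0, 0, -0.256, 0.55, -1, -0.135, 0, 0, 0, -0.256]
}}

```text
time: 15.78
ee_pos: [0.4985, -0.0676, 0.1799]
orientation: [-179.9, -0.0, 96.0]
force: [0.4, -0.5, -0.2]
gripper_width: 0.0411
grasp_force: 0.0
```

```bash
python3 - <<'E'
from h import *
p=env.get_image("wrist");save(p,"j1");e=[.4833,-.12]
for r in env.regions_of(p,"spacer"):
    print(round(r["score"],2),np.round(r["position"]),int(r["region"].sum()),np.round(proj(p,[*e,.04])),np.round(onz(p,r["position"],.04)[0],3))
    if abs(r["position"][0]-proj(p,[*e,.04])[0,0])<30:f,i=fit([(p,r["region"])],PARTS["spacer"],[*e,0,0],False);print(np.round(f,4),np.degrees(f[2])%180,i)
cmd(.4833,-.120,.14,96)
E
```

```text
0.95 [230. 226.] 1318 [[232. 227.]] [ 0.481 -0.12   0.04 ]
[ 4.8310e-01 -1.2070e-01  3.2471e+00  1.4000e-03] 6.047227881272562 0.9686441817894719
0.93 [169. 219.] 1267 [[232. 227.]] [ 0.42  -0.119  0.04 ]
t 15.88 at [ 0.4999 -0.0662  0.1804] [-179.9   -0.    95.8] w 0.0409 F [0.2 0.7 0.3] g 0.0 -> cmd [-0.346 -0.146  0.269] [-0.001 -0.    -0.003]
```

Call:
{"api": "send_rows", "payload": {
  "steps": [0.55, -0.17, -0.07, 0.1, 0, 0, 0, 0.55, -0.35, -0.146, 0.2, 0, 0, 0, 0.55, -0.35, -0.146, 0.27, 0, 0, 0, 0.55, -0.35, -0.146, 0.27, 0, 0, 0, 0.55, -0.35, -0.146, 0.27, 0, 0, 0]
}}

```text
time: 16.3
ee_pos: [0.4839, -0.12, 0.1403]
orientation: [-179.9, -0.0, 95.9]
force: [-1.2, 0.1, -0.8]
gripper_width: 0.0409
grasp_force: 0.0
```

```bash
python3 - <<'E'
from h import *
cmd(.4831,-.1205,.050,96)
E
```

```text
t 16.3 at [ 0.4839 -0.12    0.1403] [-179.9   -0.    95.9] w 0.0409 F [-1.2  0.1 -0.8] g 0.0 -> cmd [-0.003 -0.005  0.602] [-0.001 -0.001 -0.001]
```

Call:
{"api": "send_rows", "payload": {
  "steps": [0.55, 0, -0.005, 0.15, 0, 0, 0, 0.55, 0, -0.005, 0.32, 0, 0, 0, 0.55, 0, -0.005, 0.48, 0, 0, 0, 0.55, 0, -0.005, 0.6, 0, 0, 0, 0.55, 0, -0.005, 0.6, 0, 0, 0, 0.55, 0, -0.005, 0.6, 0, 0, 0, 1, 0, -0.005, 0.6, 0, 0, 0, 1, 0, -0.005, 0.6, 0, 0, 0, 1, 0, -0.005, 0.6, 0, 0, 0, 1, 0, -0.005, 0.6, 0, 0, 0, 1, 0, -0.005, 0.6, 0, 0, 0, 1, 0, -0.005, 0.6, 0, 0, 0]
}}

```text
time: 17.3
ee_pos: [0.4839, -0.1211, 0.0519]
orientation: [179.9, 0.0, 95.9]
force: [-0.2, 1.5, 9.3]
gripper_width: 0.0198
grasp_force: 30.0
```

```bash
python3 - <<'E'
from h import *
cmd(.4831,-.1205,.20,73.05)
E
```

```text
t 17.3 at [ 0.4839 -0.1211  0.0519] [179.9   0.   95.9] w 0.0198 F [-0.2  1.5  9.3] g 30.0 -> cmd [ 0.004 -0.003 -0.987] [0.001 0.    0.254]
```

Call:
{"api": "send_rows", "payload": {
  "steps": [1, 0, 0, -0.2, 0, 0, 0, 1, 0, 0, -0.45, 0, 0, 0, 1, 0, 0, -0.7, 0, 0, 0, 1, 0.15, 0, -0.7, 0, 0, 0.07, 1, 0.35, 0.1, -0.7, 0, 0, 0.14, 1, 0.6, 0.2, -0.7, 0, 0, 0.2, 1, 0.8, 0.2, -0.7, 0, 0, 0.254, 1, 0.8, 0.2, -0.7, 0, 0, 0.254, 1, 0.8, 0.2, -0.7, 0, 0, 0.254]
}}

```text
time: 18.05
ee_pos: [0.5003, 0.0026, 0.1561]
orientation: [180.0, 0.0, 73.3]
force: [-0.2, 0.4, -1.7]
gripper_width: 0.02
grasp_force: 30.0
```

```bash
python3 - <<'E'
from h import *
cmd(*tr2w(-16,-45),.13,73.05)
E
```

```text
t 18.05 at [0.5003 0.0026 0.1561] [180.    0.   73.3] w 0.02 F [-0.2  0.4 -1.7] g 30.0 -> cmd [0.558 0.099 0.174] [0.    0.    0.002]
```

Call:
{"api": "send_rows", "payload": {
  "steps": [1, 0.2, 0.03, 0, 0, 0, 0, 1, 0.4, 0.07, 0.06, 0, 0, 0, 1, 0.558, 0.099, 0.12, 0, 0, 0.002, 1, 0.558, 0.099, 0.174, 0, 0, 0.002, 1, 0.558, 0.099, 0.174, 0, 0, 0.002, 1, 0.558, 0.099, 0.174, 0, 0, 0.002]
}}

```text
time: 18.55
ee_pos: [0.5384, 0.0762, 0.1294]
orientation: [-179.9, 0.0, 72.9]
force: [0.2, -0.3, -2.1]
gripper_width: 0.0198
grasp_force: 30.0
```

```bash
python3 - <<'E'
from h import *
cmd(*tr2w(-16,-45),.0640,73.05)
p=env.get_image("wrist");q=env.get_image("side")
a=cv2.resize(p["color"][20:380,130:380],None,fx=1.6,fy=1.6)
u=proj(q,[*tr2w(-16,-45),.05])[0].astype(int);b=cv2.resize(q["color"][u[1]-60:u[1]+60,u[0]-40:u[0]+40],(384,576),interpolation=cv2.INTER_CUBIC)
cv2.imwrite("pics/k.png",np.hstack([a,b])[:,:,::-1])
for n,e in (("low_block",tr2w(10,-45)),):
  for P in(p,q):
   for r in env.regions_of(P,n): print(n,round(r["score"],2),np.round(r["position"]),np.round(proj(P,[*e,.03])))
for r in env.regions_of(q,"spacer"):
    f,i=fit([(q,r["region"])],PARTS["spacer"],[*tr2w(-16,-45),-.3,.08],True);print(np.round(f,4),i,"expect",np.round(tr2w(-16,-45),4))
E
```

```text
t 18.55 at [0.5384 0.0762 0.1294] [-179.9    0.    72.9] w 0.0198 F [ 0.2 -0.3 -2.1] g 30.0 -> cmd [ 0.015 -0.003  0.436] [-0.001  0.    -0.001]
low_block 0.95 [283. 187.] [[282. 186.]]
low_block 0.65 [230. 200.] [[230. 197.]]
[0.5386 0.0784 0.     0.08  ] 0.0 expect [0.5386 0.0784]
[ 0.5407  0.0767 -0.2799  0.0745] 0.7237204083110114 expect [0.5386 0.0784]
```

View pics/k.png

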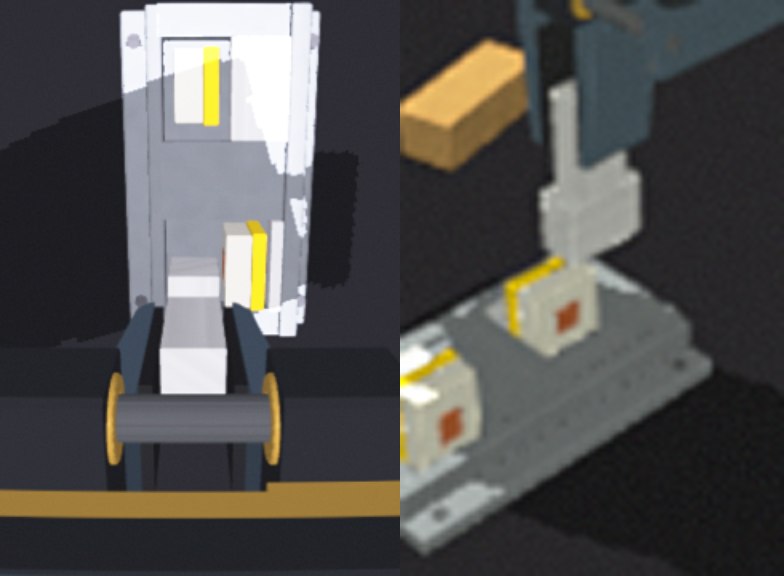

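The left half of the picture shows the held spacer at (195,330) lined up in front of the low_block at (245,265). The right half shows it upright above the bay, so I'll lower it.

Call:
{"api": "send_rows", "payload": {
  "steps": [1, 0.015, 0, 0.1, 0, 0, 0, 1, 0.015, 0, 0.2, 0, 0, 0, 1, 0.015, 0, 0.28, 0, 0, 0, 1, 0.015, 0, 0.34, 0, 0, 0, 1, 0.015, 0, 0.38, 0, 0, 0, 1, 0.015, 0, 0.41, 0, 0, 0, 1, 0.015, 0, 0.436, 0, 0, 0, 1, 0.015, 0, 0.436, 0, 0, 0, 1, 0.015, 0, 0.436, 0, 0, 0]
}}

```text
time: 19.55
ee_pos: [0.5398, 0.0794, 0.0645]
orientation: [180.0, -0.0, 72.9]
force: [0.2, 0.3, -1.5]
gripper_width: 0.0194
grasp_force: 30.0
```

```bash
python3 - <<'E'
from h import *
cmd(*tr2w(-16,-45),.0620,73.05)
E
```

```text
t 19.55 at [0.5398 0.0794 0.0645] [180.   -0.   72.9] w 0.0194 F [ 0.2  0.3 -1.5] g 30.0 -> cmd [-0.009 -0.006  0.017] [ 0.    -0.    -0.001]
```

Call:
{"api": "send_rows", "payload": {
  "steps": [1, 0, 0, 0.008, 0, 0, 0, 1, 0, 0, 0.016, 0, 0, 0, 1, 0, 0, 0.016, 0, 0, 0, 1, 0, 0.01, 0.016, 0, 0, 0, 1, 0, 0.02, 0.016, 0, 0, 0, 1, 0, 0.03, 0.016, 0, 0, 0, 1, 0, 0.038, 0.016, 0, 0, 0, 1, 0, 0.045, 0.016, 0, 0, 0, 1, 0, 0.045, 0.016, 0, 0, 0, 1, 0, 0.045, 0.016, 0, 0, 0]
}}

```text
time: 20.38
ee_pos: [0.5462, 0.0774, 0.062]
orientation: [180.0, -0.0, 72.9]
force: [-0.7, 0.0, -2.5]
gripper_width: 0.0196
grasp_force: 30.0
```

```bash
python3 - <<'E'
from h import *
cmd(*tr2w(-6,-45),.0620,73.05)
E
```

```text
t 20.38 at [0.5462 0.0774 0.062 ] [180.   -0.   72.9] w 0.0196 F [-0.7  0.  -2.5] g 30.0 -> cmd [-0.008  0.016 -0.   ] [ 0.    -0.    -0.002]
```

Call:
{"api": "send_rows", "payload": {
  "steps": [1, 0, 0.006, 0, 0, 0, 0, 1, 0, 0.012, 0, 0, 0, 0, 1, 0, 0.012, 0, 0, 0, 0]
}}

```text
time: 20.63
ee_pos: [0.548, 0.0769, 0.062]
orientation: [180.0, -0.0, 72.9]
force: [0.4, 0.5, -1.1]
gripper_width: 0.0201
grasp_force: 30.0
```

Call:
{"api": "send_rows", "payload": {
  "steps": [1, 0, 0.006, 0, 0, 0, 0, 1, 0, 0.006, 0, 0, 0, 0, 1, 0, 0.006, 0, 0, 0, 0]
}}

```text
time: 20.88
ee_pos: [0.5488, 0.0766, 0.062]
orientation: [180.0, -0.0, 72.9]
force: [0.3, 1.0, -0.9]
gripper_width: 0.0197
grasp_force: 30.0
```

Call:
{"api": "send_rows", "payload": {
  "steps": [1, 0, 0.006, 0, 0, 0, 0, 1, 0, 0.006, 0, 0, 0, 0, 1, 0, 0.006, 0, 0, 0, 0]
}}

```text
time: 21.13
ee_pos: [0.5495, 0.0764, 0.0619]
orientation: [-180.0, 0.0, 72.9]
force: [-0.8, 0.1, 0.0]
gripper_width: 0.0197
grasp_force: 30.0
```

```bash
python3 - <<'E'
from h import *
cmd(*tr2w(-6,-45),.0620,73.05)
p=env.get_image("wrist");e=tr2w(14,-45)
for r in env.regions_of(p,"low_block"): print(round(r["score"],2),np.round(r["position"]),np.round(proj(p,[*e,.04])))
for r in env.regions_of(p,"thin_stop"): print("stop",round(r["score"],2),np.round(r["position"]),int(r["region"].sum()))
save(p,"l")
E
```

```text
t 21.13 at [0.5495 0.0764 0.0619] [-180.     0.    72.9] w 0.0197 F [-0.8  0.1  0. ] g 30.0 -> cmd [-0.008 -0.007 -0.   ] [-0.     0.    -0.002]
0.92 [288. 202.] [[283. 224.]]
0.24 [468. 302.] [[283. 224.]]
stop 0.74 [303. 202.] 358
```

Call:
{"api": "send_rows", "payload": {
  "steps": [1, 0, 0.006, 0, 0, 0, 0, 1, 0, 0.006, 0, 0, 0, 0, 1, 0, 0.006, 0, 0, 0, 0]
}}

```text
time: 21.53
ee_pos: [0.5497, 0.0762, 0.0619]
orientation: [-179.9, 0.0, 72.9]
force: [-5.7, 1.7, 4.3]
gripper_width: 0.0198
grasp_force: 30.0
```

Call:
{"api": "send_rows", "payload": {
  "steps": [1, 0, 0.005, 0, 0, 0, 0, 1, 0, 0.005, 0, 0, 0, 0, 1, 0, 0.005, 0, 0, 0, 0]
}}

```text
time: 21.78
ee_pos: [0.5499, 0.0761, 0.0619]
orientation: [-179.8, 0.0, 72.9]
force: [-10.2, 3.9, 9.1]
gripper_width: 0.0197
grasp_force: 30.0
```

View pics/l.png

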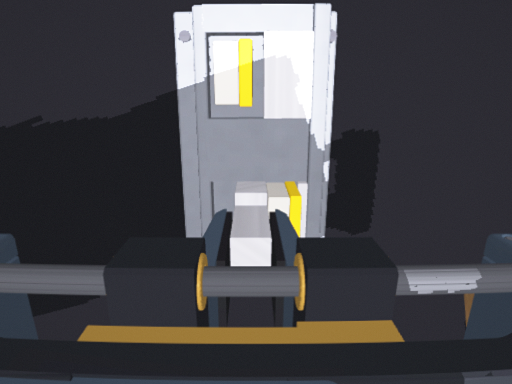

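The picture shows the spacer at (252,230), with the low block's yellow face against the thin stop at (295,205) and the tall block standing in its bay. The push force rose stiffly to about 11 N, so the block is flush. I'll hold briefly and confirm it is steady.

Call:
{"api": "send_rows", "payload": {
  "steps": [1, 0, 0, 0, 0, 0, 0, 1, 0, 0, 0, 0, 0, 0, 1, 0, 0, 0, 0, 0, 0, 1, 0, 0, 0, 0, 0, 0, 1, 0, 0, 0, 0, 0, 0, 1, 0, 0, 0, 0, 0, 0]
}}

```text
time: 22.28
ee_pos: [0.5499, 0.0762, 0.0619]
orientation: [-179.8, 0.0, 72.9]
force: [-9.7, 3.3, 8.3]
gripper_width: 0.0198
grasp_force: 30.0
```

```bash
python3 - <<'E'
from h import *
cmd(*tr2w(-6,-45),.0620,73.05)
p=env.get_image("wrist");q=env.get_image("side")
ez=np.array([0,0,1.]);c,s=np.cos(TY),np.sin(TY)
for P in(p,q):
    hsv=cv2.cvtColor(P["color"],cv2.COLOR_RGB2HSV);y=cv2.inRange(hsv,(22,120,90),(38,255,255))>0
    rs=env.regions_of(P,"low_block")
    e=proj(P,[*tr2w(14,-45),.03])[0]
    r=min(rs,key=lambda r:np.linalg.norm(r["position"]-e));print(round(r["score"],2),np.round(r["position"]),np.round(e))
    yy,xx=np.nonzero(y&r["region"]);b=np.c_[xx,yy]
    if len(b): h=cv2.minAreaRect(b.astype(np.float32));print("yellow",len(b),np.round(b.mean(0),1),np.round(cv2.boxPoints(h)).tolist())
    up=[[a,bb,z] for a in(4,0) for bb in(-65,-25) for z in(46,)]
    print("pred rear-top/near corners x=24,y=-65/-25,z=46:",np.round(proj(P,[[*tr2w(24,-65),.046],[*tr2w(24,-25),.046],[*tr2w(24,-25),.028]]),1).tolist())
    f=env.regions_of(P,"tall_block");print("tall",[np.round(a["position"]).tolist() for a in f],np.round(proj(P,[*tr2w(-15,45),.031])))
    sp=env.regions_of(P,"spacer");print("spacer",[np.round(a["position"]).tolist() for a in sp],np.round(proj(P,[*tr2w(-6,-45),.05])))
E
```

```text
t 22.28 at [0.5499 0.0762 0.0619] [-179.8    0.    72.9] w 0.0198 F [-9.7  3.3  8.3] g 30.0 -> cmd [-0.008 -0.01  -0.001] [-0.002  0.    -0.002]
0.83 [287. 200.] [281. 219.]
yellow 530 [293.7 204.6] [[284.0, 181.0], [298.0, 179.0], [305.0, 233.0], [291.0, 235.0]]
pred rear-top/near corners x=24,y=-65/-25,z=46: [[298.5, 257.5], [301.0, 196.6], [297.0, 188.3]]
tall [[236.0, 73.0]] [[235.  74.]]
spacer [[248.0, 225.0]] [[250. 231.]]
0.64 [224. 200.] [228. 196.]
yellow 35 [219.6 195.5] [[214.0, 201.0], [220.0, 189.0], [225.0, 191.0], [219.0, 203.0]]
pred rear-top/near corners x=24,y=-65/-25,z=46: [[231.8, 185.0], [218.2, 192.5], [218.6, 198.9]]
tall [[206.0, 222.0], [360.0, 144.0], [312.0, 139.0]] [[205. 221.]]
spacer [[321.0, 169.0], [232.0, 203.0]] [[234. 193.]]
```

```bash
python3 -c "
from cell import env
print(env.hand_in())"
```

```text
the job is handed in; nothing more can be done
None
```

I handed the job in at about 22 s of the 70 s allowed: the tall block stands in the thick-stop bay, and the held spacer presses the low block against the thin stop with about 10 N; no verdict came back.

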